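# Size the buzzer collar on the stepped cone

## Task

The door buzzer needs its size-two spacer collar checked: pick the middle-sized of the three loose steel collars on the shelf and slide it down over the tip of the stepped sizing cone until it stops, lying level on the middle step, the one with two engraved lines. Let go of it there, and leave the other two collars where they lie.

Things in the scene. Friction and masses are not known exactly. Their poses are not given: they have to be found in the camera images.
- cone: Aluminium sizing cone fixed upright, 106 mm tall. Origin: centre of underside, z up its axis. Base 90 mm diameter to z 12 mm; large step (3 engraved lines) tapers 54 to 51 mm diameter, shoulder at z 36; middle step (2 lines) 36 to 33 mm, shoulder at z 62; small step (1 line) 18 to 17 mm, shoulder at z 88; then a pin 9 to 5 mm, tip at z 106. A collar stops on the shoulder too wide for its bore.
- collar_mid: The middle-sized of three plain steel collars (thick flat rings) lying flat on the shelf: outer diameter 44 mm, bore 25 mm right through, height 16 mm, 90 to 180 g. Origin: centre of its underside, z up along its axis. It fits the middle step of the cone: stopped, its underside is 62 mm above the shelf.
- collar_small: The small steel collar: outer diameter 28 mm, bore 12 mm, height 16 mm, lying flat. Origin: centre of its underside, z up. A bystander, to be left where it lies.
- collar_large: The large steel collar: outer diameter 62 mm, bore 43 mm, height 16 mm, lying flat. Origin: centre of its underside, z up. A bystander, to be left where it lies.
Not all that is in view belongs to the job. What is shaped like the collar_mid but orange or red is not meant.

How it is judged:
By the outcome, as a careful person would: the job done as asked, in the order asked, and still so for the second after the job is handed in, with the robot touching nothing.
It also fails if it takes over 40 s, if anything falls off the work surface, if the arm or the gripper's body presses on something with over 40 N, if the wrist force passes 120 N, or if a joint passes its speed limit or range.

## Robot

A 6-joint arm with a two-finger parallel gripper is mounted at the origin on the work surface. World frame = base frame: x ahead of the robot, y to its left, z up, the work surface at z = 0. Lengths are in m, angles in rad, forces in N, time in s.
With the tool pointing down it reaches from about 0.275 to 0.75 m from the base axis. Payload 10.2 kg.
Tool frame: the origin (TCP) lies between the finger pads; the fingertips stand 14 mm ahead of it and the grasp point (between the pads) lies 5 mm behind it; x points along the fingers, y is the direction in which the jaws open and shut, and the axes are right-handed (so a half turn about x gives the same grasp; the last joint's range is limited). The gripper opens to 85 mm and grips with 20 to 120 N. Pads are 22 mm wide; open, the fingers measure 114 mm over their backs; the gripper's body (76 mm by 85 mm) begins 54 mm behind the grasp point. The pads swing forward as they close: fully open they stand 13 mm farther back than shut.
Start: joints at [1.111, 0.313, 1.498, -0, 1.331, -0.223], TCP at [0.123, 0.51, 0.245] pointing down, gripper open.
Joint ranges: [-2.94, 2.94], [-0.97, 2.17], [0.19, 2.56], [-1.23, 4.37], [0.02, 3.11], [-2.88, 2.88]. Speed limits (rad/s): [2.39, 2.39, 3.01, 3.14, 3.14, 3.14].

## Interface

Orientations are given as a unit quaternion [w, x, y, z].
In Python, from rig import arm, grab_frame, calibration, workorder gives the robot as it stands. The module is installed in compiled form; this text tells all that it offers.
- The arm moves only by the shell command python3 -m handwheel 'ROWS' [FORCE]. ROWS is JSON, a list of rows, each a list of 3 entries, a list of its own where there are three numbers: the shift along the tool's x, y, z in cm, then the turn about the tool's x in rad, then the gripper command: -1 is fully open, 1 is shut, values between are in proportion. In form: [[[tx, ty, tz], spin, grip], ...]. A call has exactly 5 rows; each row shifts and turns the pose as measured when the row begins, along the tool's axes as they then stand; what a row does not reach is not made up. A row lasts 1/10 s, in which the tool goes at most 50 mm and 8.59 degrees, less where a joint would pass 70% of its speed; a pose out of reach is approached as far as the arm can. A call is refused whole if a number of a shift passes 5 or a number of a turn 0.15, either way. A call with a gripper value outside its range is refused whole. The fingers move at their own pace and stop on an object; FORCE is the grip in N (left out, the last holds). Time passes only in rows, so rows that do not move let the fingers close, or fill a call up. It gives the time, the measured TCP pose, the force and the opening at its end, in the units of the state.
- arm.get_state(): the state, without advancing time (a new reading comes with each control period).
- grab_frame(name): name is "scene" or "top" or "wrist"; returns (picture, depth): 420x560x3 uint8, red, green, blue; 420x560 float32, m along the optical axis (not along the pixel's ray), 0 where there is no reading.
- calibration(name): a dict with "K" (3x3 intrinsics, pixels), "R" (3x3) and "t" (3): a world point X has camera coordinates R X + t; the wrist camera has in their place "T_tool_cam" (4x4, takes a point from camera to tool coordinates, whose origin is the TCP and whose axes are the tool frame's). Camera axes: x right, y down, z forward; pixel columns grow to the right and rows downward; lengths in m; the calibration is good to about 2 mm. A picture is of the moment at which its call begins: read the wrist's pose just before it. calibration takes no time and is no camera call.
- workorder.close_job(): hands the job in, once; it reports no verdict.
The state is a dict: "time": time; "joint_positions": joint angles; "qd": joint speeds; "effort": joint torques, N m; "tool_pos": TCP position; "ee_rot": TCP orientation; "wrist_force": force on the tool from outside, world axes, zero at the start; "wrist_torque": the same for the moment, N m; "opening": opening from 0.0 (shut) to 1.0 (fully open).
Only numpy, scipy, OpenCV 4.12 (cv2) and the standard library are available. Lean on these libraries where they do the work, as an engineer would, in place of code of your own. Each camera call takes 0.05 s, during which the arm holds its last target.

## Working session

There is one attempt and no reset: what is moved stays moved. The work goes in short steps, Python scripts to look and compute and a shell command to move; the robot and the scene stay as the last step left them, time stands still between calls to the robot, and variables do not carry over. Pictures are saved under pics/ and viewed, and the job is handed in when it is done.

```bash
mkdir -p pics; python3 - <<'E'
from rig import arm, grab_frame, calibration
import cv2,numpy as np
s=arm.get_state();print(s)
for n in ["scene","top"]:
    im,d=grab_frame(n);cv2.imwrite(f"pics/{n}0.png",im[:,:,::-1]);np.save(f"pics/{n}0.npy",d)
    print(n,calibration(n))
print(calibration("wrist"))
E
```

```text
{'time': 0.0, 'joint_positions': array([ 1.11059348e+00,  3.13469699e-01,  1.49849285e+00, -2.46940500e-06,
        1.33099953e+00, -2.23375984e-01]), 'qd': array([ 0.00095963, -0.00010572,  0.00023033, -0.0004063 , -0.00026606,
       -0.00021304]), 'effort': array([-4.47696439e-04, -4.12276089e+01, -2.59737790e+01, -2.00140544e-04,
        4.25342252e-03, -5.44452504e-06]), 'tool_pos': array([0.12305737, 0.51010801, 0.244704  ]), 'ee_rot': array([ 0.70199352,  0.08307874,  0.70231648, -0.08399162]), 'wrist_force': array([-0.31436189,  0.1348533 , -0.11339304]), 'wrist_torque': array([ 0.02695007, -0.03684881, -0.02910488]), 'opening': 1.002096939336431}
scene {'K': array([[524.90998818,   0.        , 270.19655901],
       [  0.        , 524.90998818, 200.15781576],
       [  0.        ,   0.        ,   1.        ]]), 'R': array([[-0.32883768,  0.94438593, -0.00099507],
       [ 0.7838782 ,  0.27236053, -0.55799168],
       [-0.52668847, -0.1842687 , -0.82984595]]), 't': array([ 0.20307486, -0.38744307,  1.22882104])}
top {'K': array([[517.62433806,   0.        , 275.22115825],
       [  0.        , 517.62433806, 205.96718931],
       [  0.        ,   0.        ,   1.        ]]), 'R': array([[ 0.02075517, -0.99976234, -0.0066694 ],
       [-0.99255163, -0.0198036 , -0.12020436],
       [ 0.12004371,  0.00911459, -0.99272677]]), 't': array([-0.02445823,  0.53763874,  0.99828151])}
{'K': array([[371.85931611,   0.        , 279.58759095],
       [  0.        , 371.85931611, 205.14049332],
       [  0.        ,   0.        ,   1.        ]]), 'T_tool_cam': array([[-3.95126685e-04, -2.79517443e-01,  9.60140533e-01,
        -1.29313968e-01],
       [ 9.99999655e-01, -8.12194366e-04,  1.75082762e-04,
        -1.10424835e-03],
       [ 7.30882045e-04,  9.60140271e-01,  2.79517668e-01,
        -7.08849895e-02],
       [ 0.00000000e+00,  0.00000000e+00,  0.00000000e+00,
         1.00000000e+00]])}
```

View pics/top0.png

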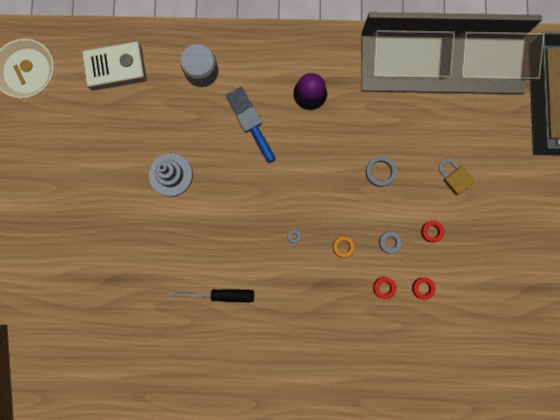

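View pics/scene0.png

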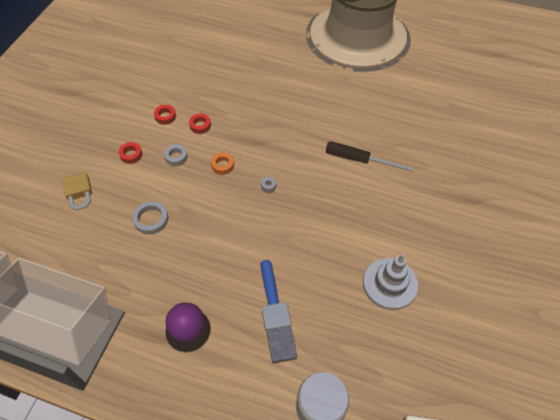

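The top view shows the cone at about (170,173), the middle steel collar at (390,243), the large one at (381,171) and the small one at (294,236). The orange and red rings are decoys. Next I'll measure from depth.

```bash
cat > h.py <<'E'
import numpy as np, cv2
from rig import calibration
from scipy.spatial.transform import Rotation as Ro
def world(n,d):
    c=calibration(n);v,u=np.mgrid[0:420,0:560]
    P=np.stack([(u-c['K'][0,2])/c['K'][0,0]*d,(v-c['K'][1,2])/c['K'][1,1]*d,d],-1)
    return (P-c['t'])@c['R']
def rot(s):
    q=s['ee_rot'];return Ro.from_quat([q[1],q[2],q[3],q[0]]).as_matrix()
E
python3 - <<'E'
from h import *
from scipy.optimize import least_squares
boxes={"top":{"mid":(378,403,231,255),"large":(363,400,153,190),"small":(286,302,228,246),"orange":(331,357,235,259),"cone":(145,196,148,200)},
"scene":{"mid":(160,191,141,169),"large":(129,171,198,236),"small":(259,279,175,194),"cone":(360,422,245,308)}}
for n in boxes:
    W=world(n,np.load(f"pics/{n}0.npy"))
    for k,(a,b,c,e) in boxes[n].items():
        p=W[c:e,a:b].reshape(-1,3)
        print(n,k,"zmax",np.sort(p[:,2])[-3:].round(4),"zmed-low",np.percentile(p[:,2],10).round(4))
        for lo,hi in ([(0.010,.02)] if k!="cone" else [(.008,.014),(.032,.038),(.058,.064),(.084,.09),(.095,.11)]):
            m=p[(p[:,2]>lo)&(p[:,2]<hi)]
            if len(m)<3: print(' none',lo);continue
            ce,r=cv2.minEnclosingCircle(m[:,:2].astype(np.float32))
            print('  ',lo,len(m),"c",np.round(ce,4),"r",round(r,4),"mean",m.mean(0).round(4))
E
```

```text
top mid zmax [0.0207 1.0555 1.0555] zmed-low -0.0026
   0.01 256 c [ 0.4732 -0.2459] r 0.0223 mean [ 0.4726 -0.2457  0.0145]
top large zmax [1.0555 1.0555 1.0555] zmed-low -0.0029
   0.01 378 c [ 0.618 -0.228] r 0.0309 mean [ 0.6179 -0.228   0.0149]
top small zmax [0.0182 0.0184 0.0191] zmed-low -0.0029
   0.01 120 c [ 0.4812 -0.0526] r 0.0138 mean [ 0.481  -0.0526  0.0147]
top orange zmax [0.0206 0.0213 1.0555] zmed-low -0.0028
   0.01 251 c [ 0.4624 -0.1527] r 0.022 mean [ 0.4619 -0.1525  0.0148]
top cone zmax [1.0555 1.0555 1.0555] zmed-low -0.0025
   0.008 770 c [0.6026 0.2029] r 0.0455 mean [0.6014 0.2009 0.0109]
   0.032 199 c [0.6029 0.203 ] r 0.0265 mean [0.5992 0.1977 0.0346]
   0.058 130 c [0.6029 0.2029] r 0.0178 mean [0.6012 0.2005 0.061 ]
   0.084 42 c [0.6022 0.203 ] r 0.0086 mean [0.6019 0.2022 0.0868]
   0.095 14 c [0.6011 0.2029] r 0.0031 mean [0.6018 0.2027 0.1017]
scene mid zmax [0.8037 0.8037 0.8037] zmed-low -0.003
   0.01 256 c [ 0.4737 -0.2444] r 0.0234 mean [ 0.4743 -0.2437  0.0138]
scene large zmax [0.8037 0.8037 0.8037] zmed-low -0.0028
   0.01 473 c [ 0.6177 -0.2259] r 0.0321 mean [ 0.6197 -0.2256  0.014 ]
scene small zmax [0.0171 0.0176 0.8037] zmed-low -0.0026
   0.01 133 c [ 0.4819 -0.0506] r 0.015 mean [ 0.4825 -0.0505  0.014 ]
scene cone zmax [0.8037 0.8037 0.8037] zmed-low -0.0023
   0.008 1109 c [0.6032 0.2056] r 0.0456 mean [0.6132 0.2041 0.0109]
   0.032 302 c [0.604 0.205] r 0.0264 mean [0.6127 0.204  0.0347]
   0.058 190 c [0.6036 0.2046] r 0.0174 mean [0.608  0.204  0.0608]
   0.084 67 c [0.603  0.2048] r 0.0088 mean [0.6047 0.2046 0.0868]
   0.095 26 c [0.603  0.2053] r 0.0039 mean [0.604  0.2048 0.101 ]
```

```bash
cat >> h.py <<'E'
def go(x,y,z,ang=None):
    from rig import arm
    s=arm.get_state();R=rot(s);d=R.T@(np.array([x,y,z])-s['tool_pos'])*100
    yaw=np.degrees(np.arctan2(R[1,1],R[0,1]))
    print("t",round(s['time'],2),"pos",s['tool_pos'].round(4),"tool x",R[:,0].round(3),"jaw yaw",yaw.round(1),"delta cm",d.round(2),"F",s['wrist_force'].round(1),"open",round(s['opening'],3),"j1,j6",s['joint_positions'][[0,5]].round(2))
    if ang is not None:
        e=(ang-yaw+90)%180-90; print("spin needed rad about tool x (down): ",round(-np.radians(e),3))
E
python3 -c "
from h import *
go(.473,-.245,.2,-43)"
```

```text
t 0.1 pos [0.1231 0.5101 0.2448] tool x [-0.001 -0.001 -1.   ] jaw yaw 76.4 delta cm [  4.54 -65.19  51.73] F [-0.6  0.2  0.6] open 1.0 j1,j6 [ 1.11 -0.22]
spin needed rad about tool x (down):  -1.057
```

```bash
python3 -m handwheel '[[[0,-3.9,3.1],0,-1],[[0,-3.9,3.1],0,-1],[[0,-3.9,3.1],0,-1],[[0,-3.9,3.1],0,-1],[[0,-3.9,3.1],0,-1]]' 40
python3 -c "
from h import *
go(.473,-.245,.2,-43)"
```

```text
time: 0.6
tool_pos: [0.2269, 0.2832, 0.2423]
ee_rot: [0.702, 0.079, 0.703, -0.082]
wrist_force: [0.9, 1.4, 0.3]
opening: 1.0
t 0.6 pos [0.2269 0.2832 0.2423] tool x [-0.003 -0.004 -1.   ] jaw yaw 77.0 delta cm [  4.35 -45.89  35.9 ] F [0.9 1.4 0.3] open 1.0 j1,j6 [ 0.57 -0.77]
spin needed rad about tool x (down):  -1.048
```

```bash
python3 -m handwheel '[[[0,-3.9,3.1],0,-1],[[0,-3.9,3.1],0,-1],[[0,-3.9,3.1],0,-1],[[0,-3.9,3.1],0,-1],[[0,-3.9,3.1],0,-1]]'
python3 -c "
from h import *
go(.473,-.245,.2,-43)"
```

```text
time: 1.1
tool_pos: [0.3317, 0.0559, 0.2429]
ee_rot: [0.703, 0.079, 0.703, -0.081]
wrist_force: [1.8, 0.8, 0.6]
opening: 1.0
t 1.1 pos [0.3317 0.0559 0.2429] tool x [-0.    -0.003 -1.   ] jaw yaw 77.1 delta cm [  4.38 -26.15  20.51] F [1.8 0.8 0.6] open 1.0 j1,j6 [-0.18 -1.53]
spin needed rad about tool x (down):  -1.046
```

```bash
python3 -m handwheel '[[[0.5,-3.9,3.1],0,-1],[[0.5,-3.9,3.1],0,-1],[[0.5,-3.9,3.1],0,-1],[[0.5,-3.9,3.1],0,-1],[[0.5,-3.9,3.1],0,-1]]'
python3 -m handwheel '[[[0,0,0],0.15,-1],[[0,0,0],0.15,-1],[[0,0,0],0.15,-1],[[0,0,0],0.15,-1],[[0,0,0],0.15,-1]]'
python3 -m handwheel '[[[0,0,0],0.15,-1],[[0,0,0],0.15,-1],[[0,0,0],0.15,-1],[[0,0,0],0.15,-1],[[0,0,0],0.15,-1]]'
python3 -c "
from h import *
go(.473,-.245,.15,-43)"
```

```text
time: 1.6
tool_pos: [0.4359, -0.1703, 0.2191]
ee_rot: [0.703, 0.08, 0.702, -0.082]
wrist_force: [0.4, 0.8, 0.5]
opening: 0.996
time: 2.1
tool_pos: [0.4362, -0.1761, 0.2153]
ee_rot: [0.622, 0.334, 0.624, -0.335]
wrist_force: [-0.9, -0.1, -0.5]
opening: 0.999
time: 2.6
tool_pos: [0.4355, -0.1756, 0.2138]
ee_rot: [-0.455, -0.538, -0.459, 0.541]
wrist_force: [-0.6, -1.1, 0.0]
opening: 0.999
t 2.6 pos [ 0.4355 -0.1756  0.2138] tool x [-0.006  0.002 -1.   ] jaw yaw -9.4 delta cm [6.34 4.88 6.24] F [-0.6 -1.1  0. ] open 0.999 j1,j6 [-0.63 -0.47]
spin needed rad about tool x (down):  0.586
```

```bash
python3 -m handwheel '[[[0,0,0],0.15,-1],[[0,0,0],0.15,-1],[[0,0,0],0.15,-1],[[0,0,0],0.15,-1],[[0,0,0],0,-1]]'
python3 -c "
from h import *
go(.473,-.245,.15,-43)"
```

```text
time: 3.1
tool_pos: [0.4348, -0.1751, 0.2124]
ee_rot: [-0.274, -0.648, -0.28, 0.653]
wrist_force: [-0.1, -0.5, 0.2]
opening: 0.998
t 3.1 pos [ 0.4348 -0.1751  0.2124] tool x [-0.009  0.004 -1.   ] jaw yaw -43.9 delta cm [6.18 7.66 2.37] F [-0.1 -0.5  0.2] open 0.998 j1,j6 [-0.63  0.13]
spin needed rad about tool x (down):  -0.016
```

```bash
python3 -m handwheel '[[[2,2.6,0.8],0,-1],[[2,2.6,0.8],0,-1],[[2,2.5,0.8],0,-1],[[0,0,0],0,-1],[[0,0,0],0,-1]]'
python3 - <<'E'
from h import *
from rig import arm,grab_frame
go(.4733,-.245,.10,-43)
s=arm.get_state();im,d=grab_frame("wrist");cv2.imwrite("pics/w1.png",im[:,:,::-1])
c=calibration("wrist");R=rot(s);K=c['K'];v,u=np.mgrid[0:420,0:560]
P=np.stack([(u-K[0,2])/K[0,0]*d,(v-K[1,2])/K[1,1]*d,d],-1)
T=c['T_tool_cam'];W=(P@T[:3,:3].T+T[:3,3])@R.T+s['tool_pos']
m=W[(d>0)&(W[...,2]>.01)&(W[...,2]<.022)&(np.hypot(W[...,0]-.4733,W[...,1]+.245)<.035)]
print(len(m),m.mean(0),cv2.minEnclosingCircle(m[:,:2].astype(np.float32)), cv2.fitEllipse(m[:,:2].astype(np.float32)) )
E
```

```text
time: 3.6
tool_pos: [0.4747, -0.2473, 0.1496]
ee_rot: [-0.281, -0.645, -0.286, 0.65]
wrist_force: [-1.0, 0.8, 0.1]
opening: 1.0
t 3.6 pos [ 0.4747 -0.2473  0.1496] tool x [-0.009  0.004 -1.   ] jaw yaw -42.7 delta cm [ 4.97 -0.21 -0.09] F [-1.   0.8  0.1] open 1.0 j1,j6 [-0.7   0.05]
spin needed rad about tool x (down):  0.005
1920 [ 0.47276445 -0.2470395   0.01625637] ((0.47202855348587036, -0.24770775437355042), 0.022034045308828354) ((0.47262176871299744, -0.2471737265586853), (0.03656569868326187, 0.036687176674604416), 120.54531860351562)
```

View pics/w1.png

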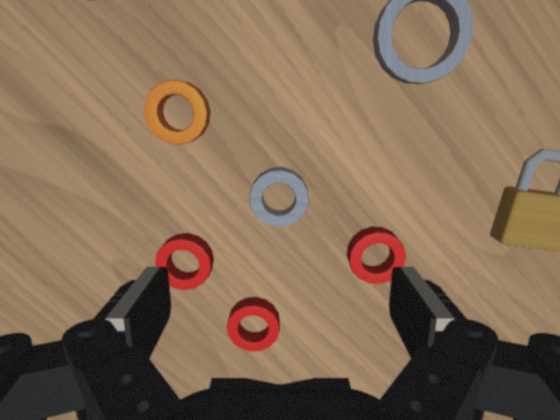

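The wrist view shows the steel mid collar at (279,198), centred between the fingers, with the red and orange rings well off the jaw line. I'll lower with the jaws partly closed.

```bash
python3 -m handwheel '[[[2.5,-0.2,-0.1],0,-0.4],[[2.5,0,0],0,-0.4],[[2.5,0,0],0,-0.4],[[2,0,0],0,-0.4],[[0,0,0],0,-0.4]]'
python3 - <<'E'
from h import *
go(.473,-.2463,.025,-43)
E
```

```text
time: 4.15
tool_pos: [0.4739, -0.2425, 0.0572]
ee_rot: [-0.287, -0.645, -0.287, 0.647]
wrist_force: [-1.0, 0.3, -0.3]
opening: 0.7
t 4.15 pos [ 0.4739 -0.2425  0.0572] tool x [-0.002 -0.001 -1.   ] jaw yaw -42.1 delta cm [3.22 0.19 0.33] F [-1.   0.3 -0.3] open 0.7 j1,j6 [-0.69  0.04]
spin needed rad about tool x (down):  0.016
```

```bash
python3 -m handwheel '[[[1,0.2,0.3],0.02,-0.4],[[1,0,0.1],0,-0.4],[[1,0,0],0,-0.4],[[0,0,0],0,-0.4],[[0,0,0],0,-0.4]]'
python3 - <<'E'
from h import *
from rig import grab_frame
go(.473,-.2463,.018,-43)
im,d=grab_frame("wrist");cv2.imwrite("pics/w2.png",im[:,:,::-1])
im,d=grab_frame("scene");cv2.imwrite("pics/s2.png",cv2.resize(im[90:230,100:300,::-1],None,fx=4,fy=4))
E
```

```text
time: 4.65
tool_pos: [0.4739, -0.2476, 0.0289]
ee_rot: [0.283, 0.649, 0.279, -0.649]
wrist_force: [0.3, 0.9, -0.9]
opening: 0.705
t 4.65 pos [ 0.4739 -0.2476  0.0289] tool x [ 0.002 -0.005 -1.   ] jaw yaw -43.2 delta cm [ 1.09 -0.16 -0.04] F [ 0.3  0.9 -0.9] open 0.705 j1,j6 [-0.7   0.06]
spin needed rad about tool x (down):  -0.003
```

View pics/w2.png

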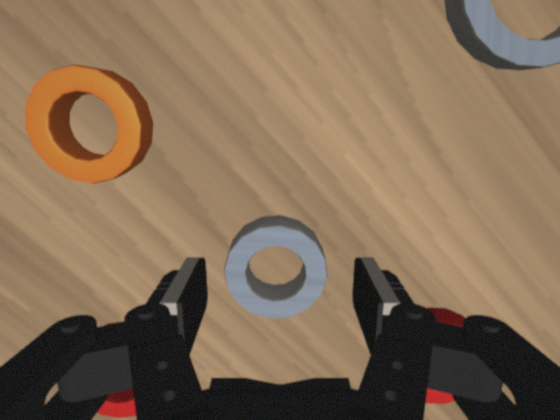

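View pics/s2.png

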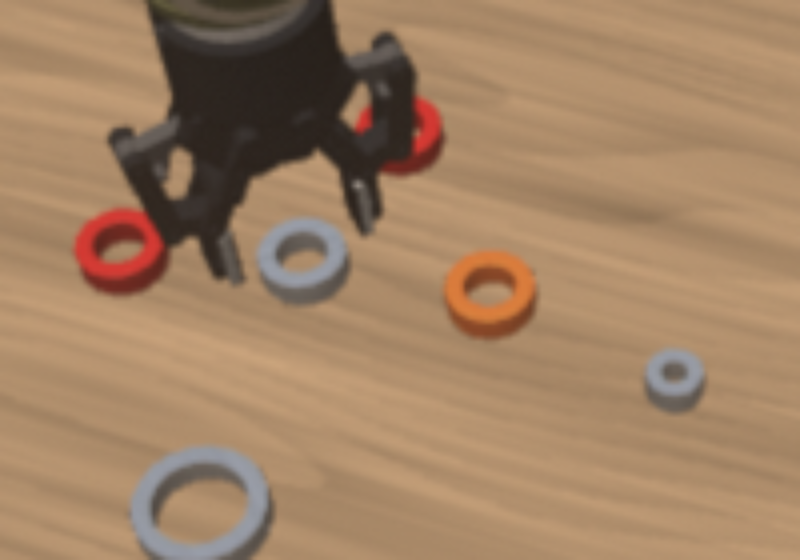

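The jaws straddle the collar: centre (275,267), pad edges at 206 and 353. I'll go lower and close gently.

```bash
python3 -m handwheel '[[[0.5,-0.1,0],0,-0.4],[[0.4,0,0],0,-0.4],[[0.3,0,0],0,-0.4],[[0,0,0],0,-0.4],[[0,0,0],0,-0.4]]'
python3 - <<'E'
from h import *
from rig import grab_frame
go(.473,-.2463,.016,-43)
im,d=grab_frame("wrist");cv2.imwrite("pics/w3.png",im[:,:,::-1])
E
```

```text
time: 5.25
tool_pos: [0.4734, -0.247, 0.0165]
ee_rot: [0.283, 0.649, 0.279, -0.649]
wrist_force: [0.3, 0.6, 0.2]
opening: 0.697
t 5.25 pos [ 0.4734 -0.247   0.0165] tool x [ 0.003 -0.005 -1.   ] jaw yaw -43.2 delta cm [ 0.05 -0.08 -0.03] F [0.3 0.6 0.2] open 0.697 j1,j6 [-0.7   0.06]
spin needed rad about tool x (down):  -0.003
```

View pics/w3.png

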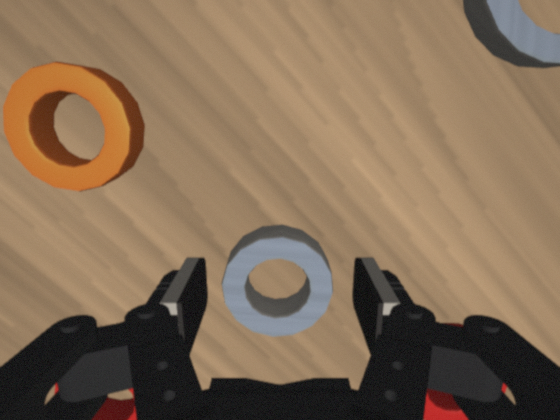

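```bash
python3 - <<'E'
from h import *
from rig import arm,grab_frame
s=arm.get_state();im,d=grab_frame("wrist")
c=calibration("wrist");R=rot(s);K=c['K'];v,u=np.mgrid[0:420,0:560]
P=np.stack([(u-K[0,2])/K[0,0]*d,(v-K[1,2])/K[1,1]*d,d],-1)
T=c['T_tool_cam'];Q=P@T[:3,:3].T+T[:3,3];W=Q@R.T+s['tool_pos']
for (r,q) in [(262,200),(270,200),(285,200),(262,360),(270,360),(285,360),(264,190),(264,370)]: print(r,q,Q[r,q].round(4),W[r,q].round(4))
f=Q[(d>0)&(abs(Q[...,1])<.06)&(abs(Q[...,2])<.015)&(abs(Q[...,1])>.026)&(W[...,2]>.004)]
print("finger tool-x max",np.sort(f[:,0])[-10:].round(4))
m=Q[(abs(W[...,2]-.016)<.004)&(np.hypot(Q[...,1],Q[...,2])<.024)]
print("collar in tool", cv2.minEnclosingCircle(m[:,1:].astype(np.float32)))
E
```

```text
262 200 [ 0.     -0.0296 -0.01  ] [ 0.4586 -0.2194  0.0163]
270 200 [-0.0028 -0.0291 -0.0081] [ 0.4576 -0.2212  0.0191]
285 200 [-0.0039 -0.0293 -0.0025] [ 0.4537 -0.2252  0.0202]
262 360 [-0.0004  0.0309 -0.0102] [ 0.5029 -0.2608  0.017 ]
270 360 [-0.0039  0.0303 -0.0086] [ 0.5013 -0.2615  0.0206]
285 360 [-0.0041  0.0306 -0.0026] [ 0.4974 -0.2661  0.0208]
264 190 [-0.0022 -0.0329 -0.0103] [ 0.4564 -0.217   0.0185]
264 370 [-0.0017  0.0344 -0.0099] [ 0.5052 -0.2633  0.0183]
finger tool-x max [0.0084 0.0084 0.0084 0.0085 0.0085 0.0085 0.0087 0.0087 0.0088 0.0093]
collar in tool ((-0.0008262493647634983, 0.0013342975871637464), 0.022271035239100456)
```

```bash
python3 -m handwheel '[[[0.3,0,0.1],0,-0.4],[[0,0,0],0,-0.4],[[0,0,0],0,0.1],[[0,0,0],0,0.1],[[0,0,0],0,0.1]]' 40
python3 -m handwheel '[[[0,0,0],0,0.5],[[0,0,0],0,0.5],[[0,0,0],0,0.5],[[0,0,0],0,0.5],[[0,0,0],0,0.5]]' 40
python3 - <<'E'
from h import *
from rig import grab_frame
go(.473,-.2463,.1,-43)
im,d=grab_frame("wrist");cv2.imwrite("pics/w4.png",im[:,:,::-1])
E
```

```text
time: 5.85
tool_pos: [0.4727, -0.2479, 0.014]
ee_rot: [0.283, 0.649, 0.279, -0.649]
wrist_force: [0.2, 0.5, -1.3]
opening: 0.5
time: 6.35
tool_pos: [0.4727, -0.2479, 0.0139]
ee_rot: [0.283, 0.649, 0.279, -0.649]
wrist_force: [-0.4, 0.4, 0.3]
opening: 0.496
t 6.35 pos [ 0.4727 -0.2479  0.0139] tool x [ 0.003 -0.006 -1.   ] jaw yaw -43.2 delta cm [-8.61 -0.04 -0.12] F [-0.4  0.4  0.3] open 0.496 j1,j6 [-0.7   0.05]
spin needed rad about tool x (down):  -0.003
```

View pics/w4.png

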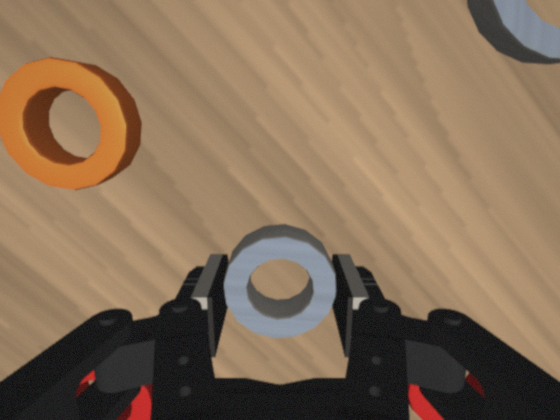

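Gripped; the collar sits between the pads with the opening stopped at about 42 mm. Lifting.

```bash
python3 -m handwheel '[[[-1,0,0],0,0.6],[[-2,0,0],0,0.6],[[-4,0,0],0,0.6],[[-4,0,0],0,0.6],[[-4,0,0],0,0.6]]' 50
python3 - <<'E'
from h import *
from rig import grab_frame
go(.603,.204,.19)
im,d=grab_frame("wrist");cv2.imwrite("pics/w5.png",im[:,:,::-1])
E
```

```text
time: 6.9
tool_pos: [0.47, -0.2453, 0.1657]
ee_rot: [-0.279, -0.647, -0.282, 0.651]
wrist_force: [1.4, -0.8, -1.8]
opening: 0.49
t 6.9 pos [ 0.47   -0.2453  0.1657] tool x [-0.006  0.002 -1.   ] jaw yaw -43.2 delta cm [ -2.41 -21.07 -41.86] F [ 1.4 -0.8 -1.8] open 0.49 j1,j6 [-0.7   0.05]
```

View pics/w5.png

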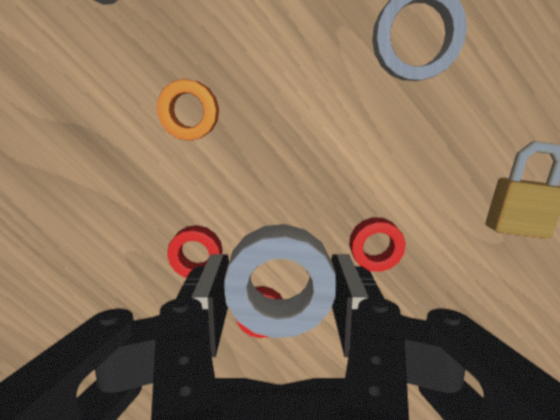

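The collar is held and lifted. Traversing to above the cone.

```bash
python3 -m handwheel '[[[-0.7,-1,-2],0,0.6],[[-0.7,-1.9,-3.8],0,0.6],[[-0.7,-1.9,-3.8],0,0.6],[[-0.7,-1.9,-3.8],0,0.6],[[-0.5,-1.9,-3.8],0,0.6]]' 50
python3 -c "
from h import *
go(.603,.204,.19)"
```

```text
time: 7.45
tool_pos: [0.5283, -0.0612, 0.2106]
ee_rot: [0.283, 0.652, 0.273, -0.648]
wrist_force: [-0.2, -0.1, -1.8]
opening: 0.495
t 7.45 pos [ 0.5283 -0.0612  0.2106] tool x [ 0.01 -0.01 -1.  ] jaw yaw -43.7 delta cm [  1.85 -12.94 -24.34] F [-0.2 -0.1 -1.8] open 0.495 j1,j6 [-0.33  0.43]
```

```bash
python3 -m handwheel '[[[0,-1.9,-3.8],0,0.6],[[0,-1.9,-3.8],0,0.6],[[0,-1.9,-3.8],0,0.6],[[0,-1.9,-3.8],0,0.6],[[0,-1,-2],0,0.6]]' 50
python3 -c "
from h import *
go(.603,.204,.19)"
```

```text
time: 7.95
tool_pos: [0.5858, 0.1331, 0.2121]
ee_rot: [0.284, 0.653, 0.274, -0.647]
wrist_force: [-0.3, -1.1, -1.0]
opening: 0.49
t 7.95 pos [0.5858 0.1331 0.2121] tool x [ 0.014 -0.011 -1.   ] jaw yaw -43.6 delta cm [ 2.16 -3.68 -6.32] F [-0.3 -1.1 -1. ] open 0.49 j1,j6 [0.03 0.8 ]
```

```bash
python3 -m handwheel '[[[0.5,-1.8,-3.1],0,0.6],[[0.5,-1.8,-3.1],0,0.6],[[0,0,0],0,0.6],[[0,0,0],0,0.6],[[0,0,0],0,0.6]]' 50
cat > meas.py <<'E'
from h import *
from rig import arm,grab_frame
import sys
tag=sys.argv[1]
go(.603,.204,.19)
s=arm.get_state();im,d=grab_frame("wrist");cv2.imwrite(f"pics/w{tag}.png",im[:,:,::-1])
c=calibration("wrist");R=rot(s);K=c['K'];v,u=np.mgrid[0:420,0:560]
P=np.stack([(u-K[0,2])/K[0,0]*d,(v-K[1,2])/K[1,1]*d,d],-1)
T=c['T_tool_cam'];Q=P@T[:3,:3].T+T[:3,3];W=Q@R.T+s['tool_pos']
m=Q[(d>0)&(abs(Q[...,0]+.0025)<.003)&(np.hypot(Q[...,1],Q[...,2])<.024)]
if len(m)>5:print("wrist: collar in tool",cv2.minEnclosingCircle(m[:,1:].astype(np.float32)))
def cone(W,d,n):
    for lo,hi in [(.008,.014),(.032,.038),(.058,.064),(.084,.09)]:
        m=W[(d>0)&(W[...,2]>lo)&(W[...,2]<hi)&(np.hypot(W[...,0]-.603,W[...,1]-.204)<.055)]
        if len(m)>5:
            ce,r=cv2.minEnclosingCircle(m[:,:2].astype(np.float32));print(n,"cone",lo,len(m),np.round(ce,4),round(r,4))
cone(W,d,"wrist")
for n in ["top","scene"]:
    im,d=grab_frame(n);W=world(n,d)
    a=im[120:220,100:240] if n=="top" else im[210:330,320:480]
    cv2.imwrite(f"pics/{n}{tag}.png",cv2.resize(a[:,:,::-1],None,fx=5,fy=5))
    zt=s['tool_pos'][2]+.002
    m=W[(d>0)&(abs(W[...,2]-zt)<.003)&(np.hypot(W[...,0]-s['tool_pos'][0],W[...,1]-s['tool_pos'][1])<.03)]
    if len(m)>5:
        print(n,"collar-ish",len(m),cv2.minEnclosingCircle(m[:,:2].astype(np.float32)))
E
python3 meas.py A
```

```text
time: 8.45
tool_pos: [0.6022, 0.2085, 0.2018]
ee_rot: [0.285, 0.652, 0.275, -0.646]
wrist_force: [-0.1, -0.5, -1.1]
opening: 0.491
t 8.45 pos [0.6022 0.2085 0.2018] tool x [ 0.014 -0.01  -1.   ] jaw yaw -43.3 delta cm [1.18 0.35 0.27] F [-0.1 -0.5 -1.1] open 0.491 j1,j6 [0.15 0.91]
wrist: collar in tool ((2.9764882128802128e-05, 4.960714068147354e-05), 0.02408929541707039)
wrist cone 0.008 4068 [0.602  0.2022] 0.0451
wrist cone 0.032 1262 [0.602  0.2023] 0.0269
wrist cone 0.058 928 [0.602  0.2022] 0.0179
wrist cone 0.084 326 [0.6017 0.2025] 0.009
top collar-ish 81 ((0.6028223037719727, 0.18955177068710327), 0.016279593110084534)
scene collar-ish 288 ((0.6081542372703552, 0.2144147902727127), 0.028008997440338135)
```

View pics/wA.png

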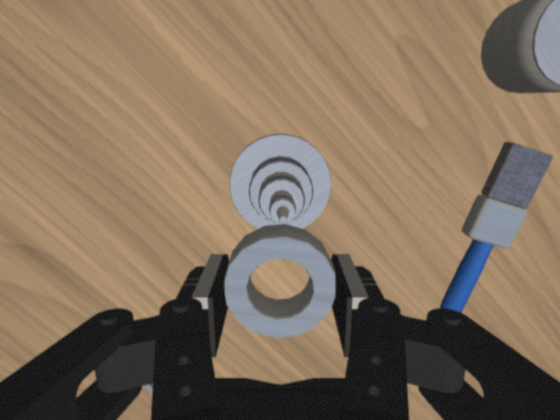

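View pics/sceneA.png

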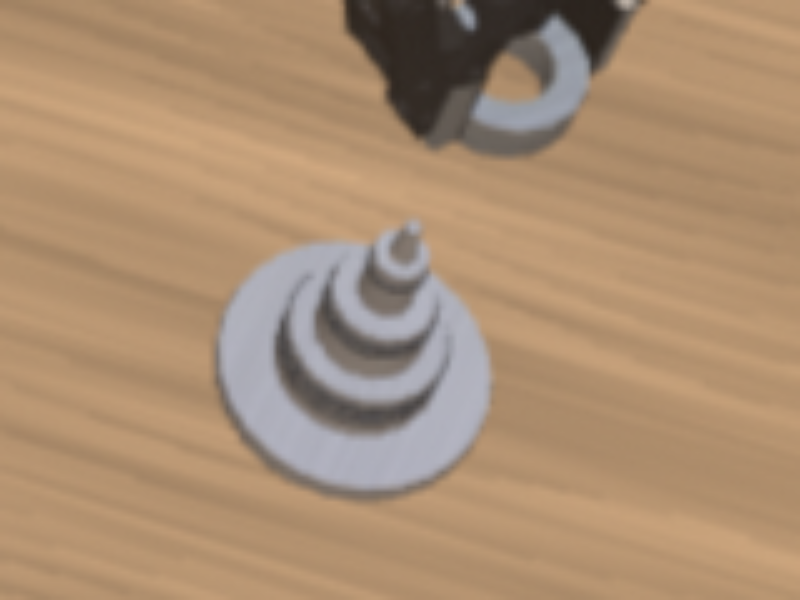

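```bash
cat > col.py <<'E'
from h import *
from rig import arm,grab_frame
from scipy.optimize import least_squares
s=arm.get_state();im,d=grab_frame("wrist")
c=calibration("wrist");R=rot(s);K=c['K'];v,u=np.mgrid[0:420,0:560]
P=np.stack([(u-K[0,2])/K[0,0]*d,(v-K[1,2])/K[1,1]*d,d],-1)
T=c['T_tool_cam'];Q=P@T[:3,:3].T+T[:3,3]
m=Q[(d>0)&(v>230)&(v<340)&(u>230)&(u<330)&(abs(Q[...,0]+.002)<.008)]
for it in range(5):
    A=np.c_[m[:,1:],np.ones(len(m))];k,*_=np.linalg.lstsq(A,m[:,0],rcond=None)
    m=m[abs(A@k-m[:,0])<.0015]
print("top plane in tool: slope y,z",k[:2].round(3),"x0",k[2].round(4),len(m))
h=np.histogram2d(m[:,1],m[:,2],bins=1)
pts=m[:,1:];hull=cv2.convexHull(pts.astype(np.float32))[:,0]
f=least_squares(lambda p:np.hypot(hull[:,0]-p[0],hull[:,1]-p[1])-p[2],[0,0,.02],loss='soft_l1',f_scale=.0005).x
print("outer fit",f.round(4),"extents",m.min(0).round(4),m.max(0).round(4))
ce=np.array([k[:2]@f[:2]+k[2],f[0],f[1]])
n=R@np.array([1,-k[0],-k[1]]);print("collar top centre world",(R@ce+s['tool_pos']).round(4),"axis world",(n/np.linalg.norm(n)).round(3))
E
python3 col.py
```

```text
top plane in tool: slope y,z [ 0.003 -0.003] x0 -0.0023 4807
outer fit [0.0005 0.0002 0.0217] extents [-0.0032 -0.0184 -0.0218] [-0.0007  0.0198  0.022 ]
collar top centre world [0.6026 0.2076 0.2043] axis world [ 0.01 -0.01 -1.  ]
```

```bash
python3 -m handwheel '[[[2,0.3,0.4],0,0.6],[[2,0,0],0,0.6],[[2,0,0],0,0.6],[[1,0,0],0,0.6],[[0,0,0],0,0.6]]' 50
python3 meas.py B; python3 col.py
```

```text
time: 9.15
tool_pos: [0.6039, 0.1994, 0.132]
ee_rot: [0.284, 0.654, 0.273, -0.645]
wrist_force: [0.2, -0.2, -0.8]
opening: 0.495
t 9.15 pos [0.6039 0.1994 0.132 ] tool x [ 0.018 -0.01  -1.   ] jaw yaw -43.6 delta cm [-5.81 -0.27 -0.3 ] F [ 0.2 -0.2 -0.8] open 0.495 j1,j6 [0.14 0.91]
wrist: collar in tool ((3.46573069691658e-05, 4.8211775720119476e-05), 0.024003006517887115)
wrist cone 0.008 5779 [0.602  0.2021] 0.045
wrist cone 0.032 1951 [0.6021 0.2024] 0.0269
wrist cone 0.058 1322 [0.6021 0.2024] 0.0179
wrist cone 0.084 20 [0.6055 0.2091] 0.0041
top collar-ish 40 ((0.6062977313995361, 0.17952921986579895), 0.015433737076818943)
scene collar-ish 259 ((0.6115906834602356, 0.20542679727077484), 0.027390191331505775)
top plane in tool: slope y,z [ 0.005 -0.004] x0 -0.0023 4769
outer fit [0.0006 0.0002 0.0216] extents [-0.0033 -0.0183 -0.0219] [-0.0007  0.0198  0.0222]
collar top centre world [0.605  0.1993 0.1363] axis world [ 0.015 -0.009 -1.   ]
```

View pics/wB.png

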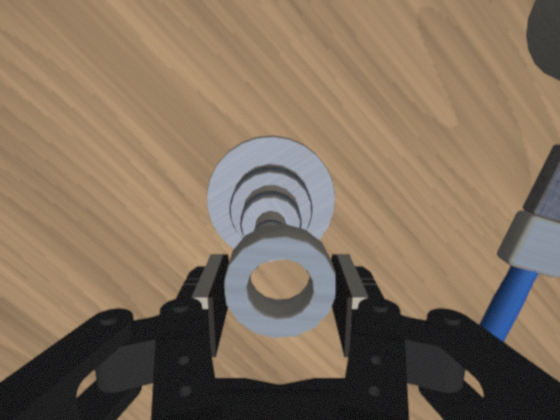

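View pics/sceneB.png

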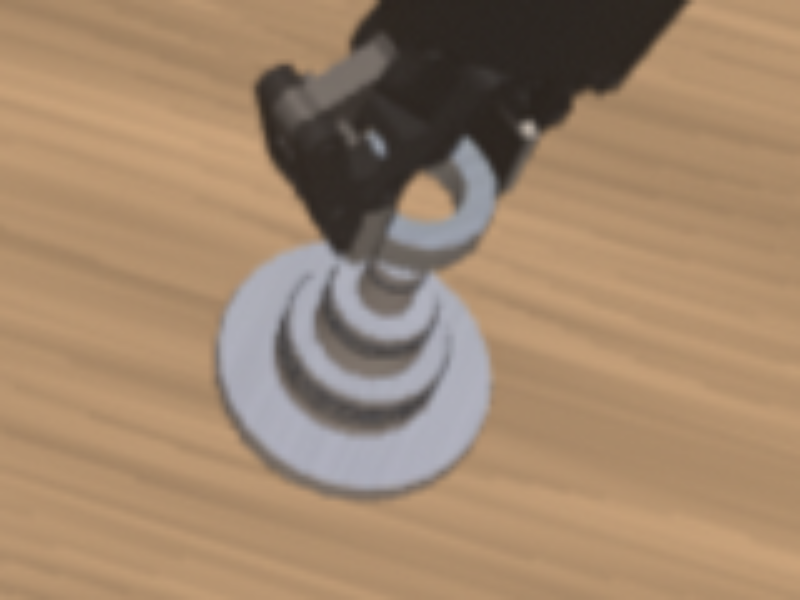

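```bash
python3 -m handwheel '[[[0,-0.4,-0.1],0,0.6],[[0,0,0],0,0.6],[[0,0,0],0,0.6],[[0,0,0],0,0.6],[[0,0,0],0,0.6]]' 50
python3 -c "
from h import *
go(.6023,.2028,.13)"; python3 col.py;python3 -c "
from h import *
go(.6023,.2028,.13)"
```

```text
time: 9.85
tool_pos: [0.603, 0.2042, 0.1364]
ee_rot: [0.285, 0.657, 0.272, -0.643]
wrist_force: [-0.0, 0.5, -1.0]
opening: 0.492
t 9.85 pos [0.603  0.2042 0.1364] tool x [ 0.025 -0.009 -1.   ] jaw yaw -43.5 delta cm [0.64 0.03 0.16] F [-0.   0.5 -1. ] open 0.492 j1,j6 [0.15 0.91]
top plane in tool: slope y,z [ 0.005 -0.002] x0 -0.0023 4813
outer fit [0.0006 0.0002 0.0217] extents [-0.0033 -0.0183 -0.0217] [-0.0007  0.0199  0.0219]
collar top centre world [0.6033 0.2037 0.1387] axis world [ 0.02  -0.007 -1.   ]
t 9.9 pos [0.6031 0.2042 0.1364] tool x [ 0.025 -0.009 -1.   ] jaw yaw -43.5 delta cm [0.64 0.02 0.16] F [-0.2 -0.  -1.7] open 0.495 j1,j6 [0.15 0.91]
```

```bash
python3 -m handwheel '[[[1,-0.1,0.1],0,0.6],[[1,0,0.1],0,0.6],[[1,0,0],0,0.6],[[0.5,0,0],0,0.6],[[0,0,0],0,0.6]]' 50
python3 meas.py C; python3 col.py
```

```text
time: 10.4
tool_pos: [0.6011, 0.2027, 0.0968]
ee_rot: [0.285, 0.656, 0.273, -0.644]
wrist_force: [-0.6, -0.1, -1.9]
opening: 0.49
t 10.4 pos [0.6011 0.2027 0.0968] tool x [ 0.023 -0.009 -1.   ] jaw yaw -43.6 delta cm [-9.31  0.27 -0.31] F [-0.6 -0.1 -1.9] open 0.49 j1,j6 [0.15 0.91]
wrist: collar in tool ((7.434780400217278e-06, 2.4335495254490525e-06), 0.02406453713774681)
wrist cone 0.008 7290 [0.6021 0.2023] 0.0449
wrist cone 0.032 2461 [0.6022 0.2024] 0.0268
wrist cone 0.058 651 [0.6026 0.2028] 0.0174
wrist cone 0.084 1455 [0.6067 0.211 ] 0.0249
top collar-ish 27 ((0.6048451662063599, 0.18186154961585999), 0.013290095143020153)
scene collar-ish 243 ((0.6083545684814453, 0.20955301821231842), 0.027755215764045715)
top plane in tool: slope y,z [ 0.005 -0.004] x0 -0.0023 4962
outer fit [0.0006 0.0002 0.0218] extents [-0.0034 -0.0183 -0.0216] [-0.0007  0.0198  0.0222]
collar top centre world [0.6019 0.2023 0.1006] axis world [ 0.019 -0.008 -1.   ]
```

View pics/wC.png

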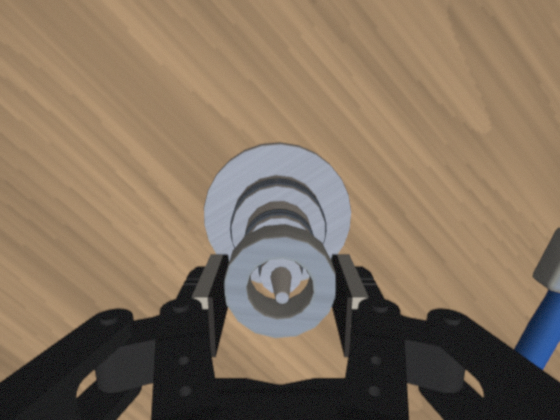

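View pics/sceneC.png

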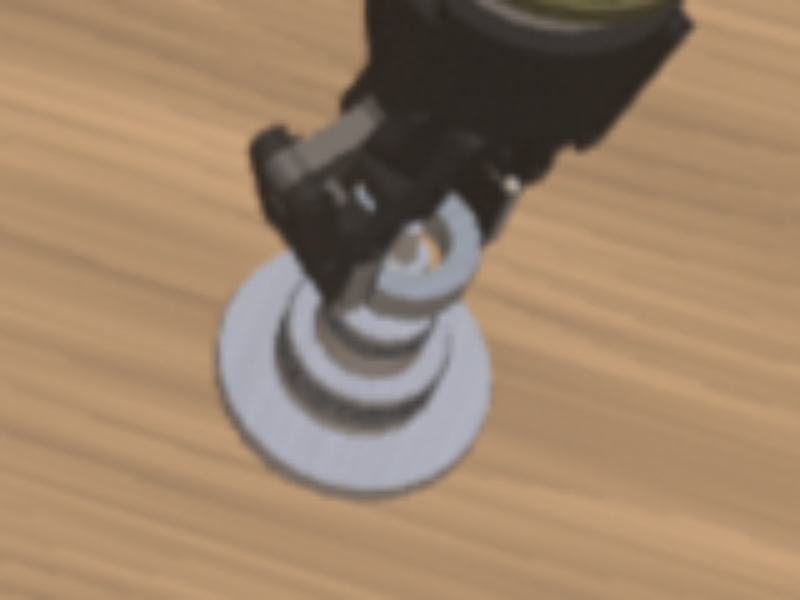

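The wrist view shows the pin up through the bore at (282,296), against a bore centre of 280, and nothing is pressing. Lowering the rest of the way.

```bash
python3 -m handwheel '[[[0.5,0,0],0,0.6],[[0.5,0,0],0,0.6],[[0.5,0,0],0,0.6],[[0.2,0,0],0,0.6],[[0,0,0],0,0.6]]' 50
python3 -c "
from h import *
go(.6022,.2025,.0765)"; python3 col.py
```

```text
time: 11.1
tool_pos: [0.6025, 0.2028, 0.0807]
ee_rot: [0.285, 0.657, 0.272, -0.642]
wrist_force: [-0.4, -0.6, -1.8]
opening: 0.491
t 11.1 pos [0.6025 0.2028 0.0807] tool x [ 0.027 -0.009 -1.   ] jaw yaw -43.6 delta cm [ 0.42 -0.01  0.05] F [-0.4 -0.6 -1.8] open 0.491 j1,j6 [0.15 0.91]
top plane in tool: slope y,z [ 0.007 -0.007] x0 -0.0025 5358
outer fit [ 0.0007 -0.      0.0215] extents [-0.0042 -0.0183 -0.0216] [-0.0008  0.0198  0.0214]
collar top centre world [0.6029 0.2024 0.0832] axis world [ 0.018 -0.009 -1.   ]
```

```bash
python3 -m handwheel '[[[0.2,0,0],0,0.6],[[0.2,0,0],0,0.6],[[0,0,0],0,0.6],[[0,0,0],0,0.6],[[0,0,0],0,0.6]]' 50
python3 -c "
from h import *
go(.6022,.2025,.0765)"; python3 col.py
```

```text
time: 11.65
tool_pos: [0.6029, 0.2028, 0.0769]
ee_rot: [0.286, 0.658, 0.272, -0.642]
wrist_force: [0.1, -0.6, -2.0]
opening: 0.495
t 11.65 pos [0.6029 0.2028 0.0769] tool x [ 0.028 -0.009 -1.   ] jaw yaw -43.5 delta cm [ 0.04 -0.03  0.07] F [ 0.1 -0.6 -2. ] open 0.495 j1,j6 [0.15 0.91]
top plane in tool: slope y,z [ 0.005 -0.006] x0 -0.0025 4759
outer fit [0.0007 0.0002 0.0217] extents [-0.004  -0.0182 -0.0216] [-0.0008  0.0199  0.0214]
collar top centre world [0.6032 0.2022 0.0794] axis world [ 0.02  -0.009 -1.   ]
```

```bash
python3 -m handwheel '[[[0.1,0,0],0,0.6],[[0,0,0],0,0.6],[[0,0,0],0,-0.15],[[0,0,0],0,-0.3],[[0,0,0],0,-0.5]]' 50
python3 -c "
from h import *
go(.6022,.2025,.0765)"; python3 col.py; python3 meas.py D
```

```text
time: 12.2
tool_pos: [0.6034, 0.2029, 0.0767]
ee_rot: [0.286, 0.658, 0.272, -0.641]
wrist_force: [-0.2, 0.2, 0.5]
opening: 0.747
t 12.2 pos [0.6034 0.2029 0.0767] tool x [ 0.029 -0.008 -1.   ] jaw yaw -43.6 delta cm [ 0.02 -0.06  0.11] F [-0.2  0.2  0.5] open 0.747 j1,j6 [0.15 0.91]
top plane in tool: slope y,z [ 0.027 -0.018] x0 -0.0018 4890
outer fit [0.0006 0.0002 0.0216] extents [-0.0039 -0.0184 -0.0217] [0.0003 0.0199 0.0217]
collar top centre world [0.6037 0.2024 0.0786] axis world [-0.003 -0.003 -1.   ]
t 12.25 pos [0.6034 0.2029 0.0767] tool x [ 0.029 -0.008 -1.   ] jaw yaw -43.6 delta cm [-11.32   0.2   -0.22] F [ 0.8  0.1 -0.4] open 0.751 j1,j6 [0.15 0.91]
wrist: collar in tool ((0.0004765839548781514, 0.00018096381973009557), 0.021999716758728027)
wrist cone 0.008 8564 [0.602  0.2023] 0.0451
wrist cone 0.032 2617 [0.6021 0.2024] 0.0268
wrist cone 0.058 282 [0.6092 0.2065] 0.0183
wrist cone 0.084 2208 [0.6071 0.2065] 0.046
top collar-ish 8 ((0.6061514019966125, 0.18436896800994873), 0.006170007400214672)
scene collar-ish 197 ((0.6050938367843628, 0.2057359218597412), 0.021867673844099045)
```

View pics/wD.png

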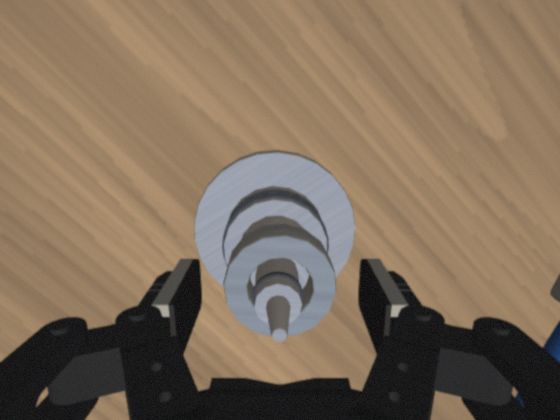

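View pics/sceneD.png

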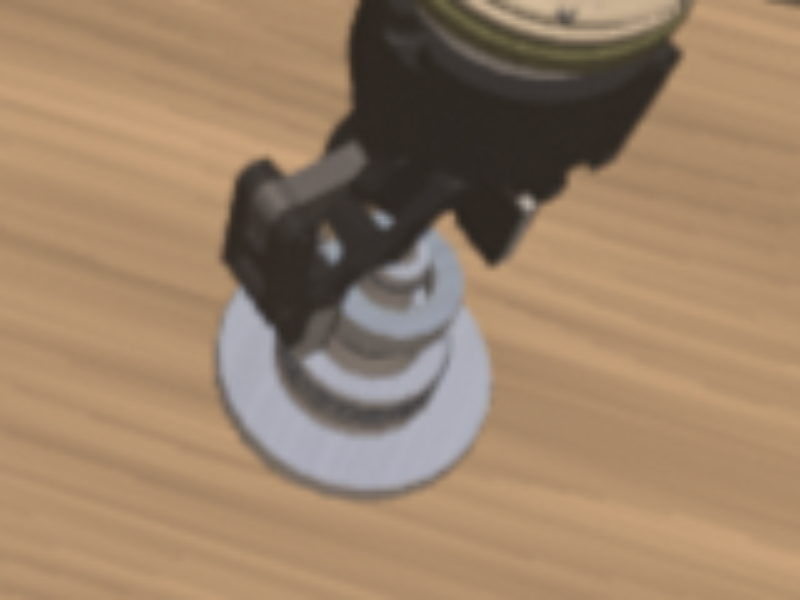

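The collar is released and level: its axis is vertical, and its top is at 78.6 mm against 78 expected. Opening fully and retreating.

```bash
python3 -m handwheel '[[[0,0,0],0,-0.9],[[-1,0,0],0,-0.9],[[-2,0,0],0,-1],[[-4,0,0],0,-1],[[-4,0,0],0,-1]]'
python3 -m handwheel '[[[-3,0,0],0,-1],[[-3,0,4],0,-1],[[0,0,5],0,-1],[[0,0,5],0,-1],[[0,0,0],0,-1]]'
python3 - <<'E'
from h import *
from rig import grab_frame
go(.6,.2,.2)
for n in ["top","scene"]:
    im,d=grab_frame(n);W=world(n,d);cv2.imwrite(f"pics/{n}E.png",im[:,:,::-1])
    a=im[120:220,100:240] if n=="top" else im[210:330,320:480]
    cv2.imwrite(f"pics/{n}Ec.png",cv2.resize(a[:,:,::-1],None,fx=5,fy=5))
    m=W[(d>0)&(abs(W[...,2]-.078)<.003)&(np.hypot(W[...,0]-.603,W[...,1]-.204)<.03)]
    if len(m)>5:
        k,*_=np.linalg.lstsq(np.c_[m[:,:2]-m[:,:2].mean(0),np.ones(len(m))],m[:,2],rcond=None)
        print(n,len(m),cv2.minEnclosingCircle(m[:,:2].astype(np.float32)),"plane",k.round(4))
    for nm,x,y in [("large",.618,-.228),("small",.4812,-.0526)]:
        m=W[(d>0)&(abs(W[...,2]-.015)<.005)&(np.hypot(W[...,0]-x,W[...,1]-y)<.04)]
        print(n,nm,cv2.minEnclosingCircle(m[:,:2].astype(np.float32)))
E
```

```text
time: 12.9
tool_pos: [0.5979, 0.2034, 0.1861]
ee_rot: [0.285, 0.654, 0.273, -0.645]
wrist_force: [0.1, 0.0, 1.3]
opening: 1.003
time: 13.4
tool_pos: [0.4987, 0.1015, 0.2547]
ee_rot: [0.287, 0.659, 0.272, -0.64]
wrist_force: [1.0, -0.3, 0.4]
opening: 1.002
t 13.4 pos [0.4987 0.1015 0.2547] tool x [ 0.033 -0.009 -0.999] jaw yaw -43.4 delta cm [  5.7    0.42 -14.03] F [ 1.  -0.3  0.4] open 1.002 j1,j6 [-0.03  0.73]
top large ((0.6179317831993103, -0.2280464917421341), 0.03091851994395256)
top small ((0.4811820387840271, -0.052648212760686874), 0.013944407925009727)
scene 337 ((0.604787290096283, 0.20485447347164154), 0.02227524295449257) plane [-0.005   0.0053  0.077 ]
scene large ((0.617771327495575, -0.22553502023220062), 0.03218969702720642)
scene small ((0.4807009696960449, -0.050981637090444565), 0.015090187080204487)
```

View pics/sceneEc.png

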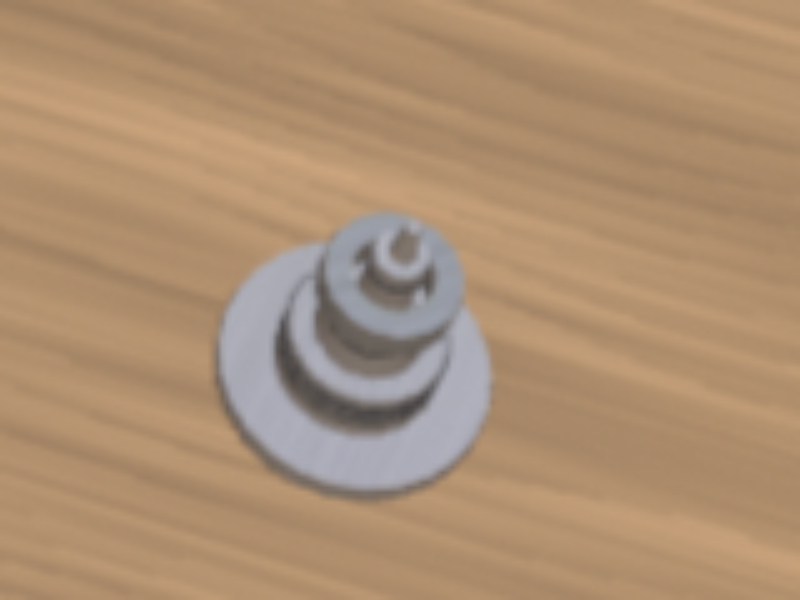

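View pics/topE.png

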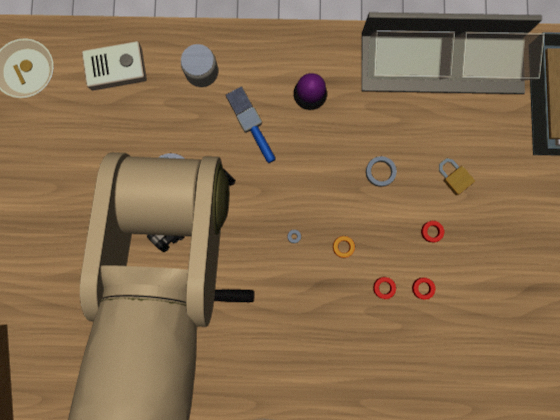

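The scene crop shows the collar level on the middle step at about (393,280), with the small step and pin standing up through it. The top view shows the other collars and rings where they were. The robot is clear, so I'm handing in.

```bash
python3 -c "
from rig import workorder
print(workorder.close_job())"
```

```text
the job is handed in; nothing more can be done
None
```

The middle-sized steel collar is on the cone's middle step, released and lying level. I handed the job in at about 13.5 s of the 40 s allowed.

- **Seating:** after the gripper backed off, the scene camera put the collar's top face at 77 mm, where 78 mm is expected, with a slope of about 0.4°. The wrist camera, just after release, read 78.6 mm. The two differ by less than 2 mm, within the calibration. In the picture the small step and pin stand up through the bore.
- **Other collars:** the large and small collars measure the same positions as at the start, to about 1 mm.
- **Robot:** it stands clear of everything with the gripper open. The wrist force was never above about 2 N in any reading I took.
- **Not checked or off:** the arm hid the cone from the top camera in the last view, so that camera gave no final check of the collar. The tool tilted by about 1.6° during lowering, but the collar levelled itself when released.

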